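# Set the stop collar to the index pointer

## Robot

A 6-joint arm with a two-finger parallel gripper is mounted at the origin on the work surface. World frame = base frame: x ahead of the robot, y to its left, z up, the work surface at z = 0. Lengths are in mm, angles in rad, forces in N, time in s.
With the tool pointing down it reaches from about 375 to 825 mm from the base axis. Payload 5.5 kg.
Tool frame: the origin (TCP) lies at the very end of the fingers, on their centre line; the grasp point (between the pads) lies 19 mm behind it (manip.grasp_offset is the distance from the TCP to the grasp point, in mm); z points along the fingers, y is the line along which they close (so a half turn about z gives the same grasp; the last joint's range is limited). The gripper opens to 85 mm and grips with 20 to 120 N. Pads are 22 mm wide; open, the fingers measure 114 mm over their backs; the gripper's body (76 mm by 85 mm) begins 54 mm behind the grasp point. The pads swing forward as they close: fully open they stand 13 mm farther back than shut.
Start: joints at [1.123, 0.314, -0.047, 1.21, 0, 1.571], TCP at [259.786, 540.838, 231.299] pointing down, gripper open.
Joint ranges: [-2.67, 2.67], [-0.69, 1.73], [-1.03, 1.25], [-2.08, 2.16], [-1.42, 1.45], [-3.14, 3.14]. Speed limits (rad/s): [2.39, 2.39, 3.01, 3.14, 3.14, 3.14].

## Interface

Orientations are given as a unit quaternion [x, y, z, w].
In Python, from cell import manip, vision, find_in, trace, place_of gives the robot as it stands.
- The arm moves only by the shell command python3 -m inch 'ROWS' [OPENING] [FORCE]. ROWS is JSON, a list of rows, each a list of 4 numbers: the shift along the tool's x, y, z each as a share of 0.8 m, from -1 to 1, then the turn about the tool's z as a share of 0.5 rad, from -1 to 1. A call has 1 to 5 rows; each row is the pose to reach, as a shift and turn from the pose commanded when the call began, along the tool's axes at that moment; what a row does not reach only later rows make up. A row lasts 1/10 s, in which the tool goes at most 50 mm and 8.59 degrees, less where a joint would pass 70% of its speed; a pose out of reach is approached as far as the arm can. A call with a number of a shift or a turn outside -1 to 1 is refused whole. A call with a gripper value outside its range is refused whole. OPENING is the closure in counts, from 0 (fully open) to 255 (shut), set as the call begins (- or left out, the last holds). The fingers move at their own pace and stop on an object; FORCE is the grip in N (left out, the last holds). Time passes only in rows, so rows that repeat a pose let the fingers close. It gives the time, the measured TCP pose, the force, the opening and the grip force at its end, in the units of the state.
- manip.get_state(): the state, without advancing time (a new reading comes with each control period).
- vision.get_image(name): name is "scene" or "top"; returns a dict with "frame" (400x640x3 uint8, red, green, blue), "range_z" (400x640 float32, mm along the optical axis (not along the pixel's ray), 0 where there is no reading), "intrinsics" (3x3 intrinsics, pixels), "k1" (the pictures are not rectified: a ray, as slopes to the right and down, at radius r is drawn at 1 + k1 r^2 times it, then the intrinsics apply), "pose" (4x4, takes a point from camera to world coordinates). Camera axes: x right, y down, z forward; pixel columns grow to the right and rows downward; lengths in mm; the calibration is good to about 2 mm. A picture is of the moment at which its call begins.
- manip.finish_job(): hands the job in; it is judged then, once.
Trained networks look in a picture, given as the dict that the camera call returned (one of the last four; its "shot" number tells which), for a name from the list of things; names that differ only in an ending like _2 or _b are one class to them, and where a whole thing is asked for, a point or a joint stands for the part that bears it (a point fixed in the world has none). Each returns a list of dicts, best first, with "conf" (0 to 1); they miss things now and then, are a little off and sometimes report something else, mostly with a low value. They report only what shows in the picture. A call takes as long as a camera call.
- find_in(picture, target): "pixel" ([row, column] in pixels, amid what is visible of it).
- trace(picture, target): "pixels" (400x640 bool, what is visible of it) and "pixel" ([row, column] in pixels, amid what is visible of it).
- place_of(picture, target): "pixel" ([row, column] in pixels: a listed point, or the origin of a listed thing).
The state is a dict: "time_s": time; "qpos": joint angles; "qvel": joint speeds; "effort": joint torques, N m; "tool_pos": TCP position; "tcp_rot": TCP orientation; "force": force on the tool from outside, world axes, zero at the start; "wrist_torque": the same for the moment, N m; "finger_gap": finger opening in mm; "gripper_force": force on a finger pad.
Only numpy, scipy, OpenCV 4.12 (cv2) and the standard library are available. Lean on these libraries where they do the work, as an engineer would, in place of code of your own. Each camera call takes 0.05 s, during which the arm holds its last target. There are 200 camera calls.

## Task

On the bench stop rail, take the dark stop collar by its upright lug and slide it along the bar until it is in line with the pointed index post (not the blunt one). Bring it to rest there while you still hold it, then let go so that it stays lined up. Leave the V-block and the stepped gauge where they stand.

Things in the scene. Friction and masses are not known exactly. Their poses are not given: they have to be found in the camera images.
- collar: Dark steel ring, 44 mm across, 20 mm along its bar, with an upright lug: 20 mm along the bar, 24 mm across, top 160 mm above table, clear for 48 mm down to the ring. Origin: grip place in the lug, 140 mm above table. y: along the bar; x: across, towards the posts; z up. Only slides along y: 2.5 N drag, stays where left, 160 mm either way from the bar's middle, near which it starts.
- pointer_tip (a point): Tip of the pointed steel post's cone nose (36 mm wide, 42 long), aimed squarely at the bar from the side away from the robot, 28 mm from the bar axis, 90 mm above table; post top 108 mm. Axes as the collar's; in line means no offset along y between collar and tip. A like post with a blunt cylinder nose stands on the other half of the rail: not the mark; they may be swapped.
- vblock: Loose dark V-block, 70 x 60 mm, 50 mm high; bystander between the robot and one end of the rail. Origin: centre of underside, z up. (The rail, fixed, varying place and heading: grey base 150 x 460 mm, 20 mm thick; steel bar 20 mm thick, axis 90 mm above table; end stands 205 mm either side of its middle, 30 mm long, 110 mm high.)
- gauge: Loose dark stepped round gauge, 60 mm wide at the foot, 20 mm stem, 95 mm high; bystander between the robot and the rail's other end. Origin: centre of underside, z up.

How it is judged:
By the outcome, as a careful person would: the job done as asked, in the order asked, and still so for the second after the job is handed in, with the robot touching nothing.
It also fails if it takes over 32 s, if anything falls off the work surface, if the arm or the gripper's body presses on something with over 40 N, if the wrist force passes 120 N, or if a joint passes its speed limit or range.

## Working session

There is one attempt and no reset: what is moved stays moved. The work goes in short steps, Python scripts to look and compute and a shell command to move; the robot and the scene stay as the last step left them, time stands still between calls to the robot, and variables do not carry over. Pictures are saved under pics/ and viewed, at most 10 in all, crops included, and the job is handed in when it is done.

```bash
mkdir -p pics; ls
cat > h.py <<'E'
import numpy as np,cv2
from cell import manip,vision,find_in,trace,place_of
def ray(im,px):
    K=im["intrinsics"];k1=im["k1"]
    d=np.array([(px[1]-K[0][2])/K[0][0],(px[0]-K[1][2])/K[1][1]]);u=d.copy()
    for _ in range(20):u=d/(1+k1*(u@u))
    P=np.array(im["pose"]);return P[:3,3],P[:3,:3]@np.array([u[0],u[1],1])
def atz(im,px,z):
    o,d=ray(im,px);return o+d*(z-o[2])/d[2]
def depth(im,px):
    o,d=ray(im,px);return o+d*im["range_z"][int(px[0]),int(px[1])]
def cloud(im,mask):
    return np.array([depth(im,p) for p in np.argwhere(mask&(im["range_z"]>0))])
E
python3 - <<'E'
from h import *
np.set_printoptions(precision=1,suppress=True)
for n in("scene","top"):
    im=vision.get_image(n);cv2.imwrite(f"pics/{n}0.png",im["frame"][:,:,::-1])
    print(n,np.array(im["pose"])[:3,3])
    for t,z in(("collar",140),("pointer_tip",90),("vblock",0),("gauge",0)):
        for r in place_of(im,t)[:3]: print(t,r["conf"],r["pixel"],atz(im,r["pixel"],z),depth(im,r["pixel"]))
print(manip.get_state())
E
```

```text
pics
scene [ 924.  -598.8  628. ]
collar 0.86 [205.2, 380.0] [591.8  20.1 140. ] [594.5  15.1 144. ]
vblock 0.66 [299.3, 190.7] [ 365.4 -255.8    0. ] [ 405.8 -280.6   45.4]
gauge 0.72 [175.5, 347.1] [360.7 264.6   0. ] [370.1 250.1  10.5]
top [ 307.6  -18.7 1120.8]
collar 0.69 [153.8, 310.2] [586.3  27.7 140. ] [580.4  26.7 160.4]
pointer_tip 0.51 [155.9, 357.7] [594.7 -82.7  90. ] [593.9 -82.5  92.6]
vblock 0.64 [253.5, 425.0] [ 369.8 -251.2    0. ] [ 368.1 -244.8   31.1]
gauge 0.83 [259.1, 214.3] [354.5 273.4   0. ] [351.9 257.6  60.7]
{'time_s': 0.5, 'qpos': array([ 1.1,  0.3, -0. ,  1.2, -0. ,  1.6]), 'qvel': array([-0., -0.,  0.,  0., -0.,  0.]), 'effort': array([  0. , -53.9,  34. ,   0. ,   0. ,   0. ]), 'tool_pos': array([259.8, 540.8, 231.3]), 'tcp_rot': array([ 0.2,  1. , -0. ,  0. ]), 'force': array([ 0. , -0.1,  0.8]), 'wrist_torque': array([ 0., -0.,  0.]), 'gripper_force': 0.0, 'finger_gap': 85.12964387440253}
```

View pics/scene0.png

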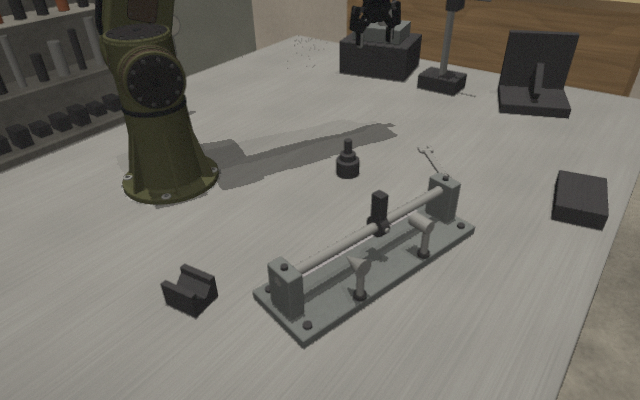

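View pics/top0.png

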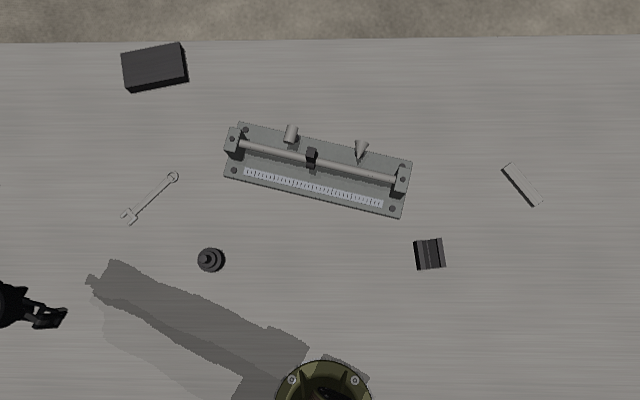

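The top view shows the rail from (235,140) to (400,180). The collar is at (311,157), the pointed cone on the right at (361,150) with its tip near (357,160), and the blunt nose on the left at (290,133). The scene view agrees: cone at (357,265), blunt nose at (422,225). Next I fit the bar and cone from depth.

```bash
cat > m.py <<'E'
from h import *
np.set_printoptions(precision=1,suppress=True)
def measure(ims):
    C=[]
    for im in ims:
        m=np.zeros((400,640),bool);m[100:330,200:500]=1;C.append(cloud(im,m))
    return C
def rail(c,a,b):
    a=np.array(a);b=np.array(b)
    for tol in(14,10,8):
        u=(b-a)/np.linalg.norm(b-a);n=np.array([-u[1],u[0]])
        q=c[(abs((c[:,:2]-a)@n)<tol)&(c[:,2]>93)&(c[:,2]<105)]
        s=(q[:,:2]-a)@u
        l=cv2.fitLine(q[:,:2].astype(np.float32),cv2.DIST_HUBER,0,.01,.01).ravel()
        a=l[2:].astype(float);b=a+l[:2]*100
    u=l[:2]*np.sign(l[1]);return a,u,len(q)
E
python3 - <<'E'
from m import *
ims=[vision.get_image(n) for n in("top","scene")]
top=ims[0]
a0=atz(top,(148,243),100)[:2];b0=atz(top,(179,395),100)[:2]
for im,c in zip(ims,measure(ims)):
    a,u,n=rail(c,a0,b0);x=np.array([u[1],-u[0]])
    print("bar",a,u,n,np.degrees(np.arctan2(-u[0],u[1])))
    S=(c[:,:2]-a)@u;X=(c[:,:2]-a)@x;z=c[:,2]
    k=(z>140)&(abs(X)<40);print("lug",k.sum(),"s",S[k].min(),np.median(S[k]),S[k].max(),"X",X[k].min(),X[k].max(),"z",z[k].max(), "xy",a+u*np.median(S[k]))
    k=(z>108)&(z<114)&(abs(X)<40);print("stand mid s",(S[k].min()+S[k].max())/2,S[k].min(),S[k].max())
    for lo in range(24,90,6):
        k=(z>80)&(z<114)&(X>lo)&(X<lo+6);
        for h in(0,1):
            s=S[k]; s0=(a-a)@u
            mid=np.median(S[(z>140)&(abs(X)<40)])
            q=s[(s>mid)==h]
            q=q[abs(q-mid)<150]
            if len(q): print(lo,"+-"[1-h],len(q),q.min(),q.max(),(q.min()+q.max())/2)
    for t,zz in(("pointer_tip",90),("collar",140)):
        for r in place_of(im,t)[:2]:
            p=atz(im,r["pixel"],zz)[:2]-a;print(t,r["conf"],r["pixel"],"s",p@u,"X",p@x)
E
```

```text
bar [578.9  13.2] [0.2 1. ] 1002 -13.789329
lug 115 s 4.286538940930841 13.68566611977265 24.44988505866144 X -9.65527077823092 14.018735966886583 z 163.6052114726525 xy [582.2  26.5]
stand mid s 3.430955172036761 -216.23970171114982 223.10161205522334
30 - 5 -91.23284642787917 -88.36583020979917 -89.79933831883918
30 + 51 66.11376263457832 93.12260664880348 79.6181846416909
36 - 12 -94.69974481581392 -86.72014044366682 -90.70994262974037
36 + 25 66.25636467115197 92.09309908008166 79.17473187561681
42 - 19 -97.62817414066448 -82.77492369473248 -90.20154891769849
42 + 31 65.51868408545347 93.04298238240925 79.28083323393136
48 - 21 -99.38733598098248 -81.63082553925587 -90.50908076011918
48 + 29 65.79497776663653 92.35933008602122 79.07715392632888
54 - 28 -102.31899082348284 -80.02660251404677 -91.1727966687648
54 + 26 66.1959849342347 91.56759857777205 78.88179175600337
60 - 36 -104.0964257349471 -76.02410285009579 -90.06026429252145
60 + 29 65.3976349710785 92.49701366588117 78.94732431847984
66 - 42 -107.03453404161475 -74.39300328980067 -90.7137686657077
66 + 28 66.6012348433943
[... 1159 characters left out ...]
82968323103955 91.40577172201805
54 - 32 -89.40455626692412 -69.65541777589127 -79.52998702140769
54 + 38 82.02767809593418 102.23838978639215 92.13303394116316
60 - 181 -91.38260071713334 -57.06533791430026 -74.2239693157168
60 + 96 82.2132950960895 109.07022503604662 95.64176006606806
66 - 6 -89.75498580334002 -62.57408091787376 -76.1645333606069
66 + 23 85.27928187328149 107.16326765478227 96.22127476403188
pointer_tip 0.86 [256.5, 344.7] s -76.75713585234779 X 22.039447701267537
pointer_tip 0.64 [176.0, 345.0] s 102.07014005593324 X -174.23961553472915
collar 0.56 [203.0, 381.0] s 32.438427363903024 X -1.3434031889025466
collar 0.48 [173.2, 346.7] s 56.36836527801321 X -119.6463537321095
```

```bash
cat > plan.py <<'E'
import sys
from h import *
from scipy.spatial.transform import Rotation as R
np.set_printoptions(precision=4,suppress=True)
t=np.array([float(v) for v in sys.argv[1:4]]);h=np.radians(float(sys.argv[4]))
s=manip.get_state();r=R.from_quat(s["tcp_rot"]).as_matrix();p=np.array(s["tool_pos"])
y=np.array([-np.sin(h),np.cos(h),0]);
w=r.T@y
a=-np.arctan2(w[0],w[1]); a=(a+np.pi/2)%np.pi-np.pi/2
print("t",s["time_s"],"pos",p,"R",r.tolist(),"share",r.T@(t-p)/800,"turn rad",a,"share",a/.5,"q6",s["qpos"][5],"gap",s["finger_gap"],"force",s["force"])
E
python3 plan.py 584 26 231 -13.85
```

```text
t 0.8 pos [259.7988 540.8204 231.3266] R [[-0.901390054091915, 0.4330080469501312, 4.0750554897898844e-05], [0.43300804769128487, 0.901390054588452, 1.1117984578479468e-05], [-3.191796811557768e-05, 2.7666958939264386e-05, -0.9999999991078915]] share [-0.6439 -0.4046  0.0004] turn rad -0.20609913234412125 share -0.4121982646882425 q6 1.570813177295228 gap 85.81102189966467 force [0.4053 0.0589 0.2078]
```

```bash
python3 -m inch '[[-0.644,-0.405,0,-0.412],[-0.644,-0.405,0,-0.412],[-0.644,-0.405,0,-0.412],[-0.644,-0.405,0,-0.412],[-0.644,-0.405,0,-0.412]]' 0 40; python3 plan.py 584 26 231 -13.85
```

```text
time_s: 1.3
tool_pos: [393.2, 328.3, 231.5]
tcp_rot: [0.12, 0.993, 0.0, 0.0]
force: [0.7, -0.2, -0.3]
finger_gap: 85.1
gripper_force: 0.0
t 1.3 pos [393.2436 328.3456 231.5416] R [[-0.9710342292867585, 0.23893961603957414, 0.0006208384105030648], [0.23893988296792512, 0.9710342806154556, 0.00039773973736889715], [-0.0005078195991906811, 0.0005345619564803197, -0.9999997281813479]] share [-0.3218 -0.31    0.0007] turn rad 0.0004541055173663544 share 0.0009082110347327088 q6 0.9370356117008461 gap 85.09281399824384 force [ 0.676  -0.1625 -0.3111]
```

```bash
python3 -m inch '[[-0.322,-0.31,0,0],[-0.322,-0.31,0,0],[-0.322,-0.31,0,0],[-0.322,-0.31,0,0],[-0.322,-0.31,0,0]]';  python3 -m inch '[[-0.1,-0.1,0,0],[-0.1,-0.1,0,0],[-0.1,-0.1,0,0]]'; python3 -m inch '[[0,0,0,0],[0,0,0,0]]'; python3 plan.py 584 26 231 -13.85
```

```text
time_s: 1.8
tool_pos: [526.7, 116.6, 231.6]
tcp_rot: [0.121, 0.993, 0.0, 0.0]
force: [1.1, 1.6, -0.0]
finger_gap: 85.4
gripper_force: 0.0
time_s: 2.1
tool_pos: [586.4, 17.5, 231.1]
tcp_rot: [0.123, 0.992, -0.001, 0.001]
force: [-0.2, 0.6, -1.3]
finger_gap: 85.6
gripper_force: 0.0
time_s: 2.3
tool_pos: [583.8, 22.3, 231.1]
tcp_rot: [0.121, 0.993, 0.0, -0.0]
force: [-0.6, 0.2, 0.3]
finger_gap: 85.8
gripper_force: 0.0
t 2.3 pos [583.7837  22.3134 231.1262] R [[-0.9708976910515975, 0.2394929930311789, -0.0008830626503481885], [0.2394924036427646, 0.9708979686099982, 0.0007232885939115444], [0.001030586283559606, 0.000490752429093637, -0.9999993485267705]] share [0.0008 0.0045 0.0002] turn rad -0.0001150357657320189 share -0.0002300715314640378 q6 0.2796183066344567 gap 85.76888482782338 force [-0.5997  0.1958  0.3131]
```

```bash
python3 -m inch '[[0,0.004,0.045,0],[0,0.004,0.09,0],[0,0.004,0.12,0],[0,0.004,0.137,0],[0,0.004,0.137,0]]'
python3 - <<'E'
from h import *
im=vision.get_image("scene");cv2.imwrite("pics/s1.png",cv2.resize(im["frame"][130:320,240:480,::-1],None,fx=3,fy=3))
E
```

```text
time_s: 2.8
tool_pos: [583.2, 26.1, 120.2]
tcp_rot: [0.12, 0.993, -0.0, -0.002]
force: [-0.4, 0.0, 0.1]
finger_gap: 85.5
gripper_force: 0.0
```

View pics/s1.png

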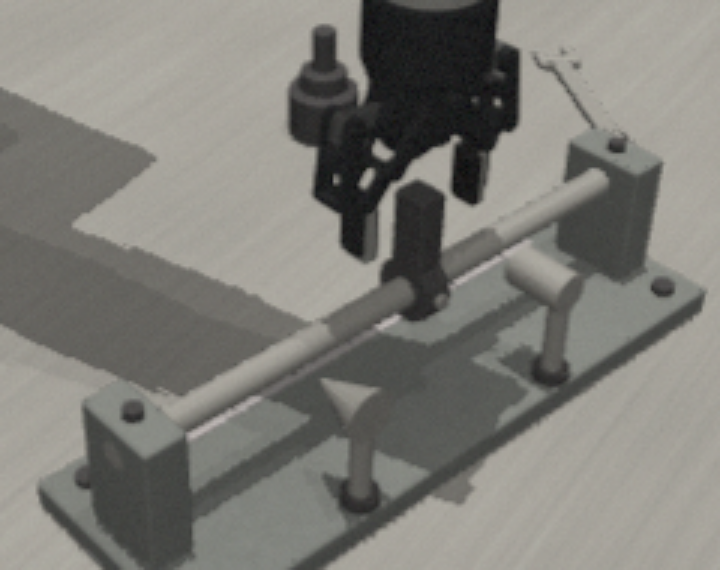

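The open fingers (crop (360,235) and (470,180)) stand either side of the lug (418,215), with the cone tip at (322,380). Closing now.

```bash
python3 -m inch '[[0,0,0,0],[0,0,0,0],[0,0,0,0],[0,0,0,0],[0,0,0,0]]' 255 40; python3 -m inch '[[0,0,0,0],[0,0,0,0],[0,0,0,0],[0,0,0,0],[0,0,0,0]]'; python3 plan.py 584 26 121 -13.85
```

```text
time_s: 3.35
tool_pos: [585.6, 24.9, 122.4]
tcp_rot: [0.121, 0.993, 0.0, 0.0]
force: [-0.4, 0.9, 2.9]
finger_gap: 19.3
gripper_force: 40.5
time_s: 3.85
tool_pos: [585.6, 24.9, 122.4]
tcp_rot: [0.121, 0.993, 0.0, 0.001]
force: [-0.9, 0.8, 5.5]
finger_gap: 19.3
gripper_force: 41.0
t 3.85 pos [585.5859  24.873  122.3957] R [[-0.9708707582356589, 0.239601322637951, 0.001084893110782854], [0.2396018219154075, 0.9708711764757226, 0.0003544340050128249], [-0.0009683685944272167, 0.0006040519771183482, -0.9999993486915252]] share [0.0023 0.0009 0.0017] turn rad -0.00022772001371507145 share -0.0004554400274301429 q6 0.28423157020949563 gap 19.30118235637753 force [-0.9073  0.8469  5.4901]
```

```bash
python3 -m inch '[[0,-0.02,0,0],[0,-0.05,0,0],[0,-0.08,0,0],[0,-0.11,0,0],[0,-0.125,0,0]]'; python3 -m inch '[[0,0,0,0],[0,0,0,0],[0,0,0,0]]'
python3 - <<'E'
from m import *
ims=[vision.get_image(n) for n in("top","scene")]
u=np.array([.2388,.9711]);x=np.array([u[1],-u[0]]);a=np.array([578.9,13.2])
for im,c in zip(ims,measure(ims)):
    S=(c[:,:2]-a)@u;X=(c[:,:2]-a)@x;z=c[:,2]
    for nm,zl,zh,xl,xh in(("ring",76,108,12,24),("cone",80,106,34,58),("lug",116,158,-15,20)):
        k=(z>zl)&(z<zh)&(X>xl)&(X<xh)&(abs(S+90)<40);q=S[k]
        if len(q):print(nm,len(q),q.min(),q.max(),np.median(q))
    for t,zz in(("pointer_tip",90),("collar",140)):
        for r in place_of(im,t)[:2]:
            p=atz(im,r["pixel"],zz)[:2]-a;print(t,r["conf"],r["pixel"],"s",p@u,"X",p@x)
im=ims[1];cv2.imwrite("pics/s2.png",cv2.resize(im["frame"][170:320,270:430,::-1],None,fx=4,fy=4,interpolation=cv2.INTER_CUBIC))
p=manip.get_state();print(p["tool_pos"],(p["tool_pos"][:2]-a)@u,p["force"],p["finger_gap"])
E
```

```text
time_s: 4.35
tool_pos: [561.1, -73.3, 122.4]
tcp_rot: [0.121, 0.993, 0.0, 0.0]
force: [-1.4, 3.4, 5.6]
finger_gap: 19.3
gripper_force: 41.0
time_s: 4.65
tool_pos: [561.1, -73.3, 122.4]
tcp_rot: [0.121, 0.993, -0.001, 0.0]
force: [-2.9, -1.1, 6.6]
finger_gap: 19.6
gripper_force: 41.1
ring 216 -129.58206276396453 -51.168777789343835 -96.89866840278336
cone 62 -101.72216689999661 -87.32033926609577 -94.26998311650922
lug 407 -112.66054682269132 -64.92206614212897 -95.40899238889648
pointer_tip 0.94 [255.2, 348.0] s -86.51473176983491 X 31.522812729669848
collar 0.59 [223.9, 338.6] s -83.10816481123362 X 3.1028096481153886
[561.2 -73.1 122.4] -88.0425695394896 [-1.9 -1.7  7.2] 19.773713413490796
```

View pics/s2.png

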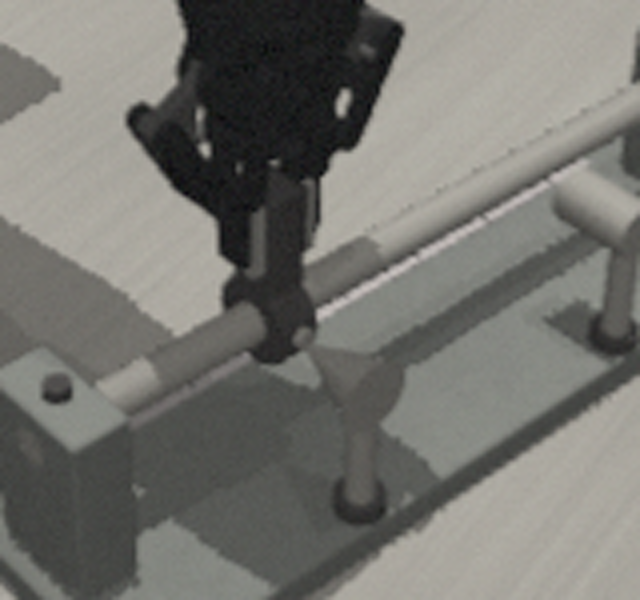

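Run:
```python
from m import *
im=vision.get_image("scene")
u=np.array([.2388,.9711]);x=np.array([u[1],-u[0]]);a=np.array([578.9,13.2])
for nm,c in(("dot",(303,335)),("tip",(312,347)),("ringtop-left",(228,290)),("ringbot-right",(282,360))):
    p=atz(im,(170+c[1]/4-.4,270+c[0]/4-.4),90)[:2]-a;print(nm,p@u,p@x)
# project expected: dot/tip px for s values
P=np.linalg.inv(np.array(im["pose"]));K=np.array(im["intrinsics"])
def px(s,X,z):
    w=np.r_[a+u*s+x*X,z,1];q=P@w;v=q[:2]/q[2];v=v*(1+im["k1"]*(v@v));v=K[:2,:2]@v+K[:2,2];return ((v-[270,170])+.4)*4
for s in(-92,-90,-88,-86,-84):print(s,"tip",px(s,28,90),"base",px(s,70,90),"dot",px(s,22,90),"lugtop",px(s,0,160))
f=cv2.resize(im["frame"][215:285,315:385,::-1],None,fx=8,fy=8,interpolation=cv2.INTER_CUBIC)
cv2.imwrite("pics/s3.png",cv2.convertScaleAbs(f,alpha=1.8))
```

```text
dot -86.6688672246854 24.910468641886993
tip -89.07010039442174 33.27727098070404
ringtop-left -91.18449241006712 -19.90885080195937
ringbot-right -104.39258070368977 31.011329174169067
-92 tip [298.7 343.9] base [366.5 393.8] dot [289.4 337. ] lugtop [255.4 184.4]
-90 tip [302.1 341.9] base [370.  391.7] dot [292.8 335. ] lugtop [259.  182.5]
-88 tip [305.5 339.9] base [373.4 389.6] dot [296.2 333. ] lugtop [262.5 180.7]
-86 tip [308.9 337.9] base [376.8 387.4] dot [299.6 331. ] lugtop [266.1 178.8]
-84 tip [312.3 335.9] base [380.3 385.3] dot [303.  329.1] lugtop [269.7 177. ]
```

View pics/s3.png

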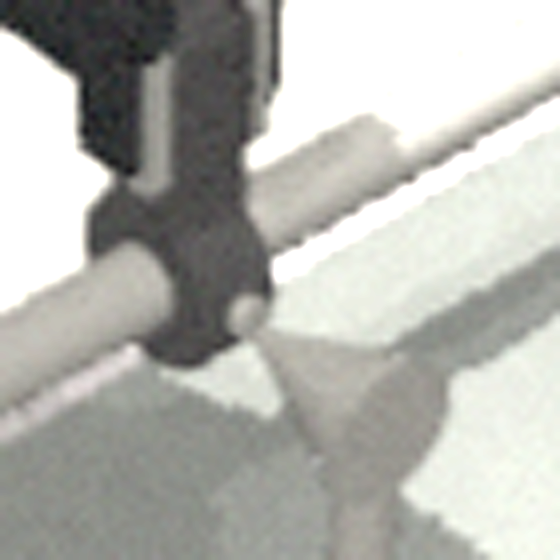

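The bright dot on the ring (247,315) and the cone tip (257,335) show the collar about 2–3 mm short. I'll move it 2.5 mm on, open, lift and check from the top camera with a clear view.

```bash
python3 -m inch '[[0,-0.0015,0,0],[0,-0.003,0,0],[0,-0.003,0,0],[0,-0.003,0,0],[0,-0.003,0,0]]'; python3 -m inch '[[0,0,0,0],[0,0,0,0],[0,0,0,0],[0,0,0,0],[0,0,0,0]]' 0; python3 -m inch '[[0,0,-0.05,0],[0,0,-0.1,0],[0,0,-0.14,0],[0.05,0,-0.14,0],[0.1,0,-0.14,0]]';python3 -m inch '[[0.06,0,0,0],[0.12,0,0,0],[0.18,0,0,0],[0.18,0,0,0],[0.18,0,0,0]]'
cat > chk.py <<'E'
from m import *
ims=[vision.get_image(n) for n in("top","scene")]
top=ims[0];cv2.imwrite("pics/t4.png",cv2.resize(top["frame"][100:230,210:430,::-1],None,fx=3.5,fy=3.5))
u=np.array([.2388,.9711]);x=np.array([u[1],-u[0]]);a=np.array([578.9,13.2])
for im,c in zip(ims,measure(ims)):
    S=(c[:,:2]-a)@u;X=(c[:,:2]-a)@x;z=c[:,2]
    k=(z>140)&(z<168)&(abs(X)<30);q=S[k]
    if len(q):print("lug",len(q),q.min(),q.max(),(q.min()+q.max())/2,q.mean())
    L=[]
    for lo in range(36,70,4):
        k=(z>80)&(z<106)&(X>lo)&(X<lo+4)&(abs(S+88)<30);q=S[k]
        if len(q):L.append((q.min()+q.max())/2)
    print("cone",np.array(L),np.mean(L))
    for t,zz in(("pointer_tip",90),("collar",140)):
        for r in place_of(im,t)[:2]:
            p=atz(im,r["pixel"],zz)[:2]-a;print(t,r["conf"],r["pixel"],"s",p@u,"X",p@x)
s=manip.get_state();print(s["time_s"],s["tool_pos"])
E
python3 chk.py
```

```text
time_s: 5.5
tool_pos: [560.9, -74.4, 122.4]
tcp_rot: [0.121, 0.993, 0.0, 0.0]
force: [-1.2, 1.9, 5.7]
finger_gap: 19.1
gripper_force: 41.1
time_s: 6.0
tool_pos: [560.5, -74.7, 121.5]
tcp_rot: [0.121, 0.993, -0.0, -0.0]
force: [0.1, -0.2, -1.3]
finger_gap: 85.3
gripper_force: 0.0
time_s: 6.5
tool_pos: [483.6, -55.6, 234.8]
tcp_rot: [0.121, 0.993, -0.0, 0.001]
force: [-1.2, 0.3, -0.1]
finger_gap: 85.4
gripper_force: 0.0
time_s: 7.0
tool_pos: [343.0, -20.9, 234.2]
tcp_rot: [0.12, 0.993, 0.0, 0.001]
force: [0.3, -0.0, 0.4]
finger_gap: 85.4
gripper_force: 0.0
lug 112 -98.96097099307778 -79.39814752772871 -89.17955926040324 -89.36720331937161
cone [-91.  -91.  -90.5 -90.8 -90.8 -89.9 -90.6 -90.3 -91. ] -90.65448217079319
pointer_tip 0.47 [154.6, 357.3] s -87.71040001639346 X 41.094357652211094
lug 255 -101.088648930306 -78.57080930535977 -89.82972911783288 -92.73346432369469
cone [-91.  -93.5 -92.6 -93.7 -94.9 -95.3 -95.7 -96.1 -89.7] -93.61408041283458
pointer_tip 0.95 [257.2, 344.6] s -94.44356153626737 X 31.505496054199174
collar 0.81 [226.9, 337.0] s -90.7361936323338 X 7.577210144163632
7.3 [344.  -21.2 233.6]
```

View pics/t4.png

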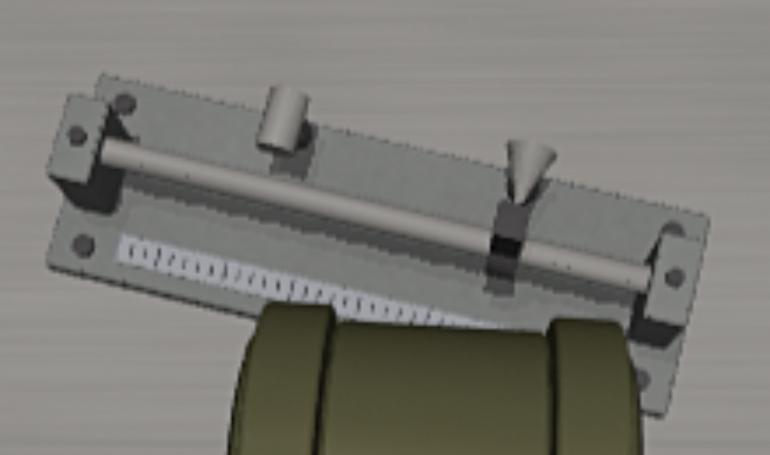

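The clear top view shows the lug (507,225) in front of the cone (525,170). Depth puts the lug at s≈-89.3 and the cone axis at -90.65, so about 1.4 mm remains. I'll re-grip and nudge it.

```bash
python3 -m inch '[[-0.06,0,0,0],[-0.12,0,0,0],[-0.18,0,0,0],[-0.24,0,0,0],[-0.28,0,0,0]]' 0 40; python3 -m inch '[[0,0,0,0],[0,0,0.05,0],[0,0,0.1,0],[0,0,0.14,0],[0,0,0.14,0]]'; python3 -m inch '[[0,0,0,0],[0,0,0,0],[0,0,0,0],[0,0,0,0],[0,0,0,0]]' 255; python3 plan.py 560.3 -76 121 -13.85
```

```text
time_s: 7.8
tool_pos: [563.9, -75.7, 232.4]
tcp_rot: [0.121, 0.993, -0.0, -0.0]
force: [-0.2, -1.1, 0.3]
finger_gap: 85.0
gripper_force: 0.0
time_s: 8.3
tool_pos: [556.2, -74.1, 116.8]
tcp_rot: [0.121, 0.993, 0.0, -0.005]
force: [-1.4, 0.4, 0.3]
finger_gap: 85.3
gripper_force: 0.0
time_s: 8.8
tool_pos: [561.5, -74.7, 123.1]
tcp_rot: [0.121, 0.993, 0.0, 0.001]
force: [-0.8, 0.9, 4.6]
finger_gap: 19.6
gripper_force: 40.2
t 8.8 pos [561.4829 -74.7321 123.1   ] R [[-0.9708794099095577, 0.23955834514667096, 0.0022295031413956047], [0.23955851447666743, 0.9708819084838443, -0.00019473186923953746], [-0.0022112339092312324, 0.00034503529827592717, -0.999997495694485]] share [ 0.0011 -0.0019  0.0026] turn rad -0.0001836006297326609 share -0.0003672012594653218 q6 0.10953226624726056 gap 19.562936750472403 force [-0.8216  0.8956  4.646 ]
```

```bash
python3 -m inch '[[0,-0.001,0,0],[0,-0.0022,0,0],[0,-0.0022,0,0],[0,-0.0022,0,0],[0,-0.0022,0,0]]'; python3 -m inch '[[0,0,0,0],[0,0,0,0],[0,0,0,0],[0,0,0,0],[0,0,0,0]]'; python3 -m inch '[[0,0,0,0],[0,0,0,0],[0,0,0,0],[0,0,0,0],[0,0,0,0]]' 0; python3 -m inch '[[0,0,-0.05,0],[0,0,-0.1,0],[0,0,-0.14,0],[0.05,0,-0.14,0],[0.1,0,-0.14,0]]';python3 -m inch '[[0.06,0,0,0],[0.12,0,0,0],[0.18,0,0,0],[0.18,0,0,0],[0.18,0,0,0]]'; python3 chk.py
python3 - <<'E'
from h import *
im=vision.get_image("scene");f=cv2.resize(im["frame"][205:285,310:390,::-1],None,fx=7,fy=7,interpolation=cv2.INTER_CUBIC)
cv2.imwrite("pics/s5.png",cv2.convertScaleAbs(f,alpha=1.8))
E
```

```text
time_s: 9.3
tool_pos: [561.2, -76.0, 123.1]
tcp_rot: [0.121, 0.993, 0.0, 0.001]
force: [-0.5, 2.1, 6.6]
finger_gap: 20.0
gripper_force: 40.5
time_s: 9.8
tool_pos: [561.2, -76.0, 123.1]
tcp_rot: [0.121, 0.993, 0.0, 0.001]
force: [-0.1, 1.9, 5.3]
finger_gap: 19.8
gripper_force: 40.5
time_s: 10.3
tool_pos: [560.1, -76.4, 121.5]
tcp_rot: [0.121, 0.993, -0.0, -0.0]
force: [-0.1, -0.0, 0.6]
finger_gap: 85.4
gripper_force: 0.0
time_s: 10.8
tool_pos: [483.2, -57.3, 234.8]
tcp_rot: [0.121, 0.993, 0.0, 0.001]
force: [-0.4, 0.7, 0.4]
finger_gap: 85.2
gripper_force: 0.0
time_s: 11.3
tool_pos: [342.6, -22.6, 234.2]
tcp_rot: [0.12, 0.993, 0.0, 0.001]
force: [1.4, 0.4, 1.0]
finger_gap: 85.1
gripper_force: 0.0
lug 114 -100.52339950683557 -80.65345888787756 -90.58842919735656 -90.43243153974122
cone [-91.  -90.4 -90.2 -90.8 -90.8 -91.1 -90.6 -90.6 -90.9] -90.71445639761279
pointer_tip 0.48 [157.6, 357.9] s -90.76138852465425 X 34.277529119129156
collar 0.49 [163.8, 356.0] s -90.13716736472368 X 5.202278602468299
lug 259 -103.18671471836346 -80.12591950568408 -91.65631711202377 -94.33455407071968
cone [-91.6 -94.3 -93.9 -93.3 -95.4 -94.3 -98.1 -96.2 -93.8] -94.55602889919088
pointer_tip 0.6 [255.0, 344.3] s -90.96701882712344 X 26.923305151738937
collar 0.85 [225.7, 336.0] s -89.79191098183048 X 3.9525122798146812
11.6 [343.5 -22.9 233.6]
```

View pics/s5.png

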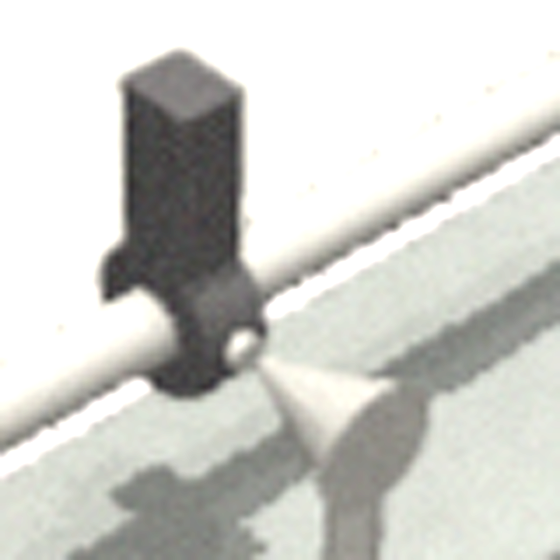

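The ring's dot (241,347), the cone tip (258,358) and the cone base centre (378,440) lie on one line. From the top, depth gives lug -90.5 and cone -90.7, so they are lined up.

```bash
python3 -c "
from cell import manip
print(manip.finish_job())"
```

```text
the job is handed in; nothing more can be done
None
```

The job is handed in: the collar was released in line with the pointed post, to about 0.3 mm along the bar by the top camera. A first release was about 1.4 mm short, so I re-gripped, nudged it and let go again. The V-block and gauge were left alone.

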